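Line up the canister set beside the coffee urn

ROBOT

A 7-joint arm with a two-finger parallel gripper is mounted at the origin on the work surface. World frame = base frame: x ahead of the robot, y to its left, z up, the work surface at z = 0. Lengths are in m, angles in rad, forces in N, time in s.
With the tool pointing down it reaches from about 0.4 to 0.875 m from the base axis. Payload 19.3 kg.
Tool frame: the origin (TCP) lies on the centre line of the jaws, within the pads' length; the fingertips stand 14 mm ahead of it and the grasp point (between the pads) lies 5 mm behind it (bot.tip_extent is the distance from the TCP to the fingertips, in m); z points along the fingers, y is the line along which they close (so a half turn about z gives the same grasp; the last joint's range is limited). The gripper opens to 85 mm and grips with 20 to 120 N. Pads are 22 mm wide; open, the fingers measure 114 mm over their backs; the gripper's body (76 mm by 85 mm) begins 54 mm behind the grasp point. The pads swing forward as they close: fully open they stand 13 mm farther back than shut.
Start: joints at [1.1, 0.521, -0.036, 1.599, 0.021, 1.021, -0.113], TCP at [0.244, -0.575, 0.245] pointing down, gripper open.
Joint ranges: [-2.91, 2.91], [-0.3, 2.13], [-1.5, 1.42], [0.17, 2.43], [-1.26, 4.41], [0.16, 1.93], [-2.52, 2.52]. Speed limits (rad/s): [1.89, 1.89, 2.39, 2.39, 3.01, 3.01, 3.01].

INTERFACE

Orientations are given as [roll, pitch, yaw] about the fixed x, y, z axes, in that order (R = Rz(yaw) Ry(pitch) Rx(roll)).
In Python, from workcell import monitor, grab_frame, camera_model, bot gives the robot as it stands.
- The arm moves only by the tool move_arm, never from a script. Its argument "moves" is a list of rows, each a list of 4 numbers: the shift along the world's x, y, z in mm, then the turn about the world's z in rad. A call has 1 to 12 rows; each row is the pose to reach, as a shift and turn from the pose commanded when the call began; what a row does not reach only later rows make up. A row lasts 1/8 s, in which the tool goes at most 62.5 mm and 10.7 degrees, less where a joint would pass 70% of its speed; a pose out of reach is approached as far as the arm can. A call with a gripper value outside its range is refused whole. "gripper" is the opening, from 0 (shut) to 1 (fully open), set as the call begins (left out, the last holds). The fingers move at their own pace and stop on an object; "newtons" is the grip in N (left out, the last holds). Time passes only in rows, so rows that repeat a pose let the fingers close. It gives the time, the measured TCP pose, the force, the opening and the grip force at its end, in the units of the state.
- monitor.observe(): the state, without advancing time (a new reading comes with each control period).
- grab_frame(name): name is "side" or "top" or "wrist"; returns the picture (400x640x3 uint8, blue, green, red); there is no depth.
- camera_model(name): a dict with "vfov" (degrees; the focal length in pixels is half the picture's height over the tangent of half this angle, whatever the lens; pixels are square), "cx", "cy" (the principal point, pixels), "R" (3x3) and "t" (3): a world point X has camera coordinates R X + t; the wrist camera has in their place "T_tool_cam" (4x4, takes a point from camera to tool coordinates, whose origin is the TCP and whose axes are the flange's). Camera axes: x right, y down, z forward; pixel columns grow to the right and rows downward; lengths in m; the calibration is good to about 2 mm. The wrist camera is an equidistant fisheye: a pixel r from the principal point sees the ray r / f radians off the axis. A picture is of the moment at which its call begins: read the wrist's pose just before it. camera_model takes no time and is no camera call.
- bot.job_done(): hands the job in; it is judged then, once.
The state is a dict: "clock": time; "qpos": joint angles; "qd": joint speeds; "joint_efforts": joint torques, N m; "position": TCP position; "tool_rot": TCP orientation; "force": force on the tool from outside, world axes, zero at the start; "moment": the same for the moment, N m; "grip_width": finger opening in m; "finger_force": force on a finger pad.
Only numpy, scipy, OpenCV 4.12 (cv2) and the standard library are available. Lean on these libraries where they do the work, as an engineer would, in place of code of your own. Each camera call takes 0.05 s, during which the arm holds its last target. There are 200 camera calls.

TASK

Put the four steel canisters away on the wooden riser: one upright on the middle of each black mat, in order of height, with the tallest at the end nearest the coffee urn and the smallest at the far end. They are full, so keep them upright and set them down gently rather than dropping them.

Things in the scene. Friction and masses are not known exactly. Their poses are not given: they have to be found in the camera images.
- canister_a: Smallest of four closed round steel canisters, all upright on the counter. Lid diameter 58 mm (body 3 mm less), 64 mm high to the flat lid top; above it a round black knob to lift it by: head 26 mm in diameter from 10 to 24 mm above the lid top (narrower neck below), knob top at 28 mm. The lid stays on. About 160 g, give or take a quarter. Origin: centre of its underside, z up.
- canister_b: Second smallest of four closed round steel canisters, all upright on the counter. Lid diameter 66 mm (body 3 mm less), 84 mm high to the flat lid top; above it a round black knob to lift it by: head 26 mm in diameter from 10 to 24 mm above the lid top (narrower neck below), knob top at 28 mm. The lid stays on. About 220 g, give or take a quarter. Origin: centre of its underside, z up.
- canister_c: Second tallest of four closed round steel canisters, all upright on the counter. Lid diameter 74 mm (body 3 mm less), 104 mm high to the flat lid top; above it a round black knob to lift it by: head 26 mm in diameter from 10 to 24 mm above the lid top (narrower neck below), knob top at 28 mm. The lid stays on. About 300 g, give or take a quarter. Origin: centre of its underside, z up.
- canister_d: Tallest of four closed round steel canisters, all upright on the counter. Lid diameter 82 mm (body 3 mm less), 124 mm high to the flat lid top; above it a round black knob to lift it by: head 26 mm in diameter from 10 to 24 mm above the lid top (narrower neck below), knob top at 28 mm. The lid stays on. About 380 g, give or take a quarter. Origin: centre of its underside, z up.
- mat_1: One of four identical flat round black rubber mats (90 mm in diameter, 4 mm thick, fixed) in a row along the riser's plank, centres 98 to 118 mm apart. Their numbers do not tell the order along the row. Origin: centre of its underside, z up; its top is 4 mm above that.
- mat_2: One of four identical flat round black rubber mats (90 mm in diameter, 4 mm thick, fixed) in a row along the riser's plank, centres 98 to 118 mm apart. Their numbers do not tell the order along the row. Origin: centre of its underside, z up; its top is 4 mm above that.
- mat_3: One of four identical flat round black rubber mats (90 mm in diameter, 4 mm thick, fixed) in a row along the riser's plank, centres 98 to 118 mm apart. Their numbers do not tell the order along the row. Origin: centre of its underside, z up; its top is 4 mm above that.
- mat_4: One of four identical flat round black rubber mats (90 mm in diameter, 4 mm thick, fixed) in a row along the riser's plank, centres 98 to 118 mm apart. Their numbers do not tell the order along the row. Origin: centre of its underside, z up; its top is 4 mm above that.
- riser: Low fixed pine shelf: plank 135 mm deep (x), 460 mm long (y), top 40 mm above the counter, with the four mats in a row along it; a thin steel rail along its far long edge, 61 mm from the centre line, top 21 mm above the plank. Origin: middle of its underside, x away from the robot, y along its length to the robot's left, z up.
- urn: Coffee urn: steel drum 210 mm in diameter, about 360 mm high, black base and lid, two side handles, tap with red lever. Fixed, past the left or the right end of the riser (a grey cutlery bin stands past the other end). Origin: centre of its underside.

How it is judged:
By the outcome, as a careful person would: the job done as asked, in the order asked, and still so for the second after the job is handed in, with the robot touching nothing.
It also fails if it takes over 106 s, if anything falls off the work surface, if the arm or the gripper's body presses on something with over 40 N, if the wrist force passes 120 N, or if a joint passes its speed limit or range.

## Working session

There is one attempt and no reset: what is moved stays moved. The work goes in short steps, Python scripts to look and compute and a tool call to move; the robot and the scene stay as the last step left them, time stands still between calls to the robot, and variables do not carry over. Pictures are saved under pics/ and viewed, at most 14 in all, crops included, and the job is handed in when it is done.

Besides the shell and the picture viewer there is one more tool, called after ">>>" as a command line: name --pt "numbers of a row" for each row, then --argument value for the rest. move_arm: Moves the arm, as the interface text tells. Its arguments: {"type":"object","properties":{"moves":{"type":"array","items":{"type":"array","items":{"type":"number"}}},"gripper":{"type":"number"},"newtons":{"type":"number"}},"required":["moves"]}

```bash
mkdir -p pics; ls; python3 - <<'E'
from workcell import monitor, grab_frame, camera_model, bot
import cv2
s=monitor.observe();print({k:s[k] for k in("clock","position","tool_rot","force","grip_width","finger_force")})
for n in("side","top"):
    cv2.imwrite(f"pics/{n}0.png",grab_frame(n));print(n,camera_model(n))
print(camera_model("wrist"))
E
```

```text
pics
{'clock': 0.0, 'position': array([ 0.24370943, -0.57518704,  0.24473644]), 'tool_rot': array([-3.14049490e+00,  6.22147273e-05,  4.00805056e-01]), 'force': array([-0.00320988,  0.26905557, -1.21707855]), 'grip_width': 0.08475675314458328, 'finger_force': 0.0}
side {'vfov': 57.78208701018289, 'cx': 317.4193966289141, 'cy': 197.45061811890764, 'R': array([[-9.29186672e-01, -3.69609789e-01,  8.56078364e-04],
       [-2.08679977e-01,  5.22699995e-01, -8.26581746e-01],
       [ 3.05065232e-01, -7.68227388e-01, -5.62816031e-01]]), 't': array([0.4853297 , 0.16494076, 1.10932571])}
top {'vfov': 57.660272124622956, 'cx': 318.20438559582306, 'cy': 197.66048037887197, 'R': array([[-0.00395204, -0.99994943, -0.00924742],
       [-0.98410294,  0.00553103, -0.17751284],
       [ 0.17755502,  0.00839887, -0.98407504]]), 't': array([0.00600661, 0.50341232, 1.15774768])}
{'vfov': 65.70646984690485, 'cx': 319.41165510422576, 'cy': 202.50721345566913, 'T_tool_cam': array([[ 7.79860611e-04, -9.48234780e-01, -3.17569196e-01,
         8.20204436e-02],
       [ 9.99999690e-01,  7.05014630e-04,  3.50603833e-04,
         8.14540511e-04],
       [-1.08563819e-04, -3.17569371e-01,  9.48235036e-01,
        -1.27761716e-01],
       [ 0.00000000e+00,  0.00000000e+00,  0.00000000e+00,
         1.00000000e+00]])}
```

View pics/top0.png

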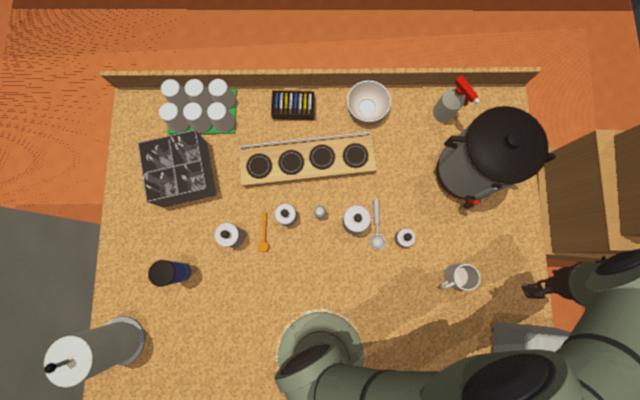

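View pics/side0.png

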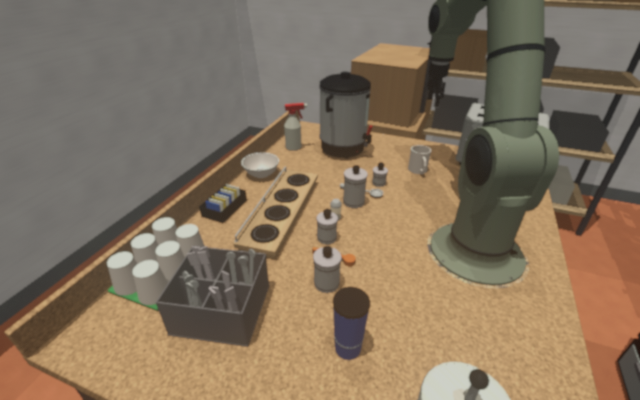

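Top view: the riser's mats are at about (259,165), (291,161), (322,157) and (355,155), and the urn is at the right (-y). The canisters are at (228,235), (285,214), (357,219) and (406,237). A small shaker stands at (320,212).

```bash
cat > h.py <<'E'
import numpy as np, cv2
from workcell import monitor, grab_frame, camera_model, bot
def ray(n,u,v):
    c=camera_model(n); f=200/np.tan(np.radians(c["vfov"]/2)); R,t=np.array(c["R"]),np.array(c["t"])
    d=R.T@np.array([(u-c["cx"])/f,(v-c["cy"])/f,1]); return -R.T@t,d
def onz(n,u,v,z):
    o,d=ray(n,u,v); return o+d*(z-o[2])/d[2]
def proj(n,X):
    c=camera_model(n); f=200/np.tan(np.radians(c["vfov"]/2)); p=np.array(c["R"])@X+c["t"]
    return np.array([f*p[0]/p[2]+c["cx"],f*p[1]/p[2]+c["cy"]])
def blobs(im,lo,hi,amin,amax,box):
    x0,y0,x1,y1=box; m=np.zeros(im.shape[:2],np.uint8); g=cv2.inRange(im,np.array(lo),np.array(hi)); m[y0:y1,x0:x1]=g[y0:y1,x0:x1]
    n,l,s,c=cv2.connectedComponentsWithStats(m)
    return [(c[i].round(2),s[i]) for i in range(1,n) if amin<=s[i,4]<=amax]
E
python3 - <<'E'
from h import *
im=cv2.imread("pics/top0.png"); side=cv2.imread("pics/side0.png")
cv2.imwrite("pics/crop0.png",cv2.resize(im[130:265,205:435],None,fx=3.4,fy=3.4,interpolation=cv2.INTER_CUBIC))
print("mats")
for c,s in blobs(im,(0,0,0),(75,75,75),150,900,(238,140,380,185)): print(c,s,onz("top",*c,.044).round(4))
print("knobs")
for c,s in blobs(im,(0,0,0),(95,95,95),8,150,(205,195,435,260)): print(c,s,[onz("top",*c,z+.022).round(4)[:2] for z in(.064,.084,.104,.124)])
print("side knobs")
for c,s in blobs(side,(0,0,0),(60,60,60),8,300,(310,155,395,265)): print(c,s)
E
```

```text
mats
[355.22 154.8 ] [347 147  17  16 209] [ 0.6502 -0.1222  0.044 ]
[321.62 156.27] [313 149  18  16 215] [ 0.6458 -0.0085  0.044 ]
[290.66 161.55] [282 154  18  16 215] [0.628  0.0961 0.044 ]
[258.71 165.36] [251 158  17  16 220] [0.6155 0.2038 0.044 ]
knobs
[209.   195.57] [205 195  11   3  21] [array([0.5048, 0.3536]), array([0.5011, 0.3473]), array([0.4973, 0.341 ]), array([0.4935, 0.3347])]
[284.31 212.97] [281 210   7   7  36] [array([0.4473, 0.111 ]), array([0.4445, 0.109 ]), array([0.4418, 0.1069]), array([0.439 , 0.1049])]
[357.5  217.63] [355 214   6   8  38] [array([ 0.4312, -0.1207]), array([ 0.4287, -0.1187]), array([ 0.4263, -0.1167]), array([ 0.4238, -0.1147])]
[292.26 221.42] [286 216  11  10  19] [array([0.4202, 0.0856]), array([0.4179, 0.0839]), array([0.4156, 0.0823]), array([0.4134, 0.0807])]
[349.52 230.71] [344 226  13   8  21] [array([ 0.39  , -0.0947]), array([ 0.3882, -0.0932]), array([ 0.3865, -0.0916]), array([ 0.3847, -0.0901])]
[239.27 238.34] [232 229  12  18  89] [array([0.3677, 0.2515]), array([0.3663, 0.247 ]), array([0.365 , 0.2425]), array([0.3636, 0.238 ])]
[224.92 234.02] [221 231   9   7  48] [array([0.3814, 0.2973]), array([0.3798, 0.2919]), array([0.3782, 0.2866]), array([0.3766, 0.2813])]
[407.14 236.7 ] [404 234   7   7  37] [array([ 0.3704, -0.2745]), array([ 0.369 , -0.2698]), array([ 0.3676, -0.2651]), array([ 0.3662, -0.2604])]
[397.8 243.1] [396 240   6   7  10] [array([ 0.3506, -0.2445]), array([ 0.3496, -0.2403]), array([ 0.3485, -0.2361]), array([ 0.3474, -0.232 ])]
side knobs
[343.58 155.39] [334 155  20   3  31]
```

View pics/crop0.png

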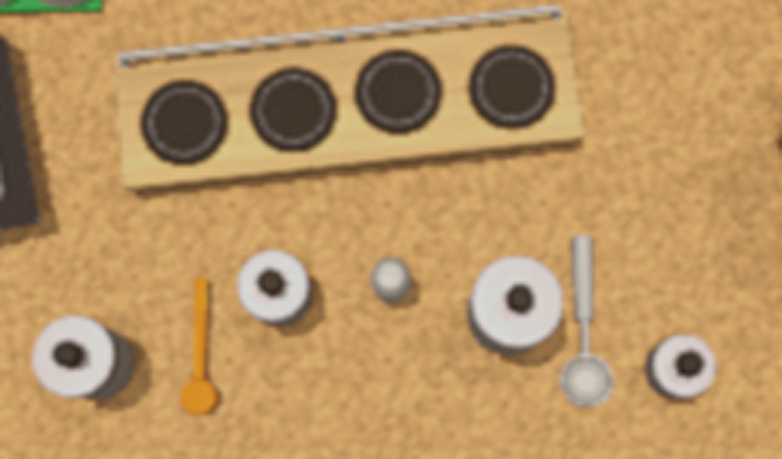

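The mats and canisters are identified. From the urn end (-y), the order must be d, c, b, a. d is at about (357,218), c at (225,234), b at (284,213) and a at (407,237). I'll move over d first.

>>> move_arm --pt "8 20 0 0" --pt "28 70 0 -0.06" --pt "48 120 0 -0.12" --pt "68 175 0 -0.18" --pt "88 230 0 -0.24" --pt "110 285 0 -0.3" --pt "132 340 0 -0.36" --pt "152 390 0 -0.4" --pt "168 430 0 -0.4" --pt "177 453 0 -0.4" --pt "180 460 0 -0.4" --pt "180 460 0 -0.4" --gripper 0.5 --newtons 50

```text
clock: 1.6
position: [0.4237, -0.1158, 0.2452]
tool_rot: [3.142, 0.0, 0.001]
force: [1.3, -0.1, 0.1]
grip_width: 0.0427
finger_force: 0.0
```

```bash
cat >> h.py <<'E'
from scipy.spatial.transform import Rotation as Ro
def wray(p,rpy,u,v):
    c=camera_model("wrist"); f=200/np.tan(np.radians(c["vfov"]/2)); T=np.array(c["T_tool_cam"])
    x,y=u-c["cx"],v-c["cy"]; r=np.hypot(x,y)+1e-9; a=r/f
    d=np.array([x/r*np.sin(a),y/r*np.sin(a),np.cos(a)]); Rt=Ro.from_euler("xyz",rpy).as_matrix()
    return p+Rt@T[:3,3], Rt@T[:3,:3]@d
def wonz(s,u,v,z):
    o,d=wray(s["position"],s["tool_rot"],u,v); return o+d*(z-o[2])/d[2]
def wproj(s,X):
    c=camera_model("wrist"); f=200/np.tan(np.radians(c["vfov"]/2)); T=np.array(c["T_tool_cam"])
    Rt=Ro.from_euler("xyz",s["tool_rot"]).as_matrix(); q=T[:3,:3].T@(Rt.T@(np.asarray(X)-s["position"])-T[:3,3])
    a=np.arctan2(np.hypot(q[0],q[1]),q[2]); k=f*a/(np.hypot(q[0],q[1])+1e-9); return np.array([q[0]*k+c["cx"],q[1]*k+c["cy"]])
def look(name):
    s=monitor.observe(); im=grab_frame("wrist"); cv2.imwrite(f"pics/{name}.png",im)
    print(s["clock"],s["position"].round(4),s["tool_rot"].round(3),s["qpos"].round(2),s["grip_width"]); return s,im
E
python3 - <<'E'
from h import *
s,im=look("w1")
print(wproj(s,[.4238,-.1147,.152]),wproj(s,[.4238,-.1147,.124]), bot.tip_extent)
E
```

```text
1.6 [ 0.4237 -0.1158  0.2452] [3.142e+00 0.000e+00 1.000e-03] [ 0.28  0.23 -0.17  2.06  0.05  0.86 -1.49] 0.04267682956400937
[317.04873523 212.65730193] [317.28026077 201.11611215] 0.014
```

View pics/w1.png

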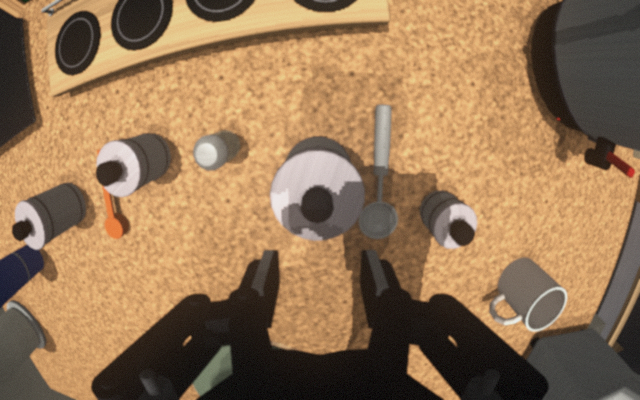

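Wrist view: d's lid is at about (317,195) with its knob at (317,204). b is at (115,170), c at (28,230), a at (460,230), and the spoon lies clear.

```bash
cat >> h.py <<'E'
H=dict(a=.064,b=.084,c=.104,d=.124); LR=dict(a=.029,b=.033,c=.037,d=.041)
def knob(s,im,X,lidz,r=30,thr=55):
    """dark knob blob near expected knob position -> world xy (taken at lid+22mm)"""
    p=wproj(s,[X[0],X[1],lidz+.022]); g=cv2.cvtColor(im,cv2.COLOR_BGR2GRAY)
    x0,y0=max(int(p[0])-r,0),max(int(p[1])-r,0); m=(g[y0:y0+2*r,x0:x0+2*r]<thr).astype(np.uint8)
    n,l,st,c=cv2.connectedComponentsWithStats(m)
    for i in range(1,n):
        if st[i,4]>60:
            u,v=c[i]+[x0,y0]; print("knob",c[i].round(1)+[x0,y0],st[i,2:],wonz(s,u,v,lidz+.022).round(4)[:2])
E
python3 - <<'E'
from h import *
s=monitor.observe(); im=cv2.imread("pics/w1.png")
for k,X in dict(d=(.428,-.115),b=(.4445,.109),c=(.378,.2866),a=(.37,-.2745)).items():
    print(k,wproj(s,[*X,H[k]+.022]).round()); knob(s,im,X,H[k])
X=wonz(s,317,195,.124);print("lid",X, wonz(s,271,195,.124)[1],wonz(s,363,195,.124)[1])
E
```

```text
d [317. 205.]
knob [317.1 204.9] [ 32  35 843] [ 0.4278 -0.1151]
b [105. 177.]
knob [108.9 172.4] [ 25  23 412] [0.4494 0.1029]
c [ 19. 234.]
knob [ 21.6 229.6] [ 19  19 257] [0.3851 0.275 ]
knob [ 30.  255.6] [ 29  18 317] [0.347  0.2742]
knob [ 10.9 259.8] [ 23  10 147] [0.3336 0.3379]
a [462. 237.]
knob [461.1 232. ] [ 24  24 395] [ 0.3758 -0.2718]
lid [ 0.42905026 -0.11494093  0.124     ] -0.07592301205831693 -0.15387239898945274
```

>>> move_arm --pt "4.5 0.5 -10 0" --pt "4.5 0.5 -30 0" --pt "4.5 0.5 -50 0" --pt "4.5 0.5 -70 0" --pt "4.5 0.5 -88 0" --pt "4.5 0.5 -98 0" --pt "4.5 0.5 -103 0" --pt "4.5 0.5 -103 0"

```text
clock: 2.65
position: [0.4284, -0.1151, 0.1423]
tool_rot: [-3.142, 0.0, 0.001]
force: [1.2, -1.1, 0.1]
grip_width: 0.0426
finger_force: 0.0
```

>>> move_arm --pt "0 0 0 0" --pt "0 0 0 0" --pt "0 0 0 0" --pt "0 0 0 0" --pt "0 0 0 0" --pt "0 0 0 0" --gripper 0 --newtons 50

```text
clock: 3.4
position: [0.4288, -0.1148, 0.1429]
tool_rot: [3.142, -0.001, 0.001]
force: [-0.1, 2.4, 6.1]
grip_width: 0.0239
finger_force: 49.1
```

>>> move_arm --pt "0 0 4 0" --pt "0 0 14 0" --pt "0 0 30 0" --pt "0 0 50 0" --pt "5 0 68 0" --pt "15 0 80 0" --pt "35 0 85 0" --pt "55 0 85 0" --pt "75 0 85 0" --pt "90 0 85 0" --pt "97 0 85 0" --pt "100 0 85 0"

```text
clock: 4.9
position: [0.5282, -0.115, 0.2273]
tool_rot: [-3.142, 0.0, 0.001]
force: [-0.7, -0.1, -3.2]
grip_width: 0.0241
finger_force: 49.3
```

```bash
python3 - <<'E'
from h import *
s,im=look("w2"); print(s["force"],s["finger_force"])
for X in [(.6502,-.1222),(.6458,-.0085),(.628,.0961),(.6155,.2038)]: print(wproj(s,[*X,.044]).round())
E
```

```text
4.9 [ 0.5282 -0.115   0.2273] [-3.142e+00  0.000e+00  1.000e-03] [ 0.23  0.41 -0.16  1.84  0.08  0.9  -1.54] 0.024064132037072482
[-0.69080107 -0.06003887 -3.21519079] 49.336281353607774
[326.  63.]
[214.  72.]
[131.  99.]
[ 68. 121.]
```

View pics/w2.png

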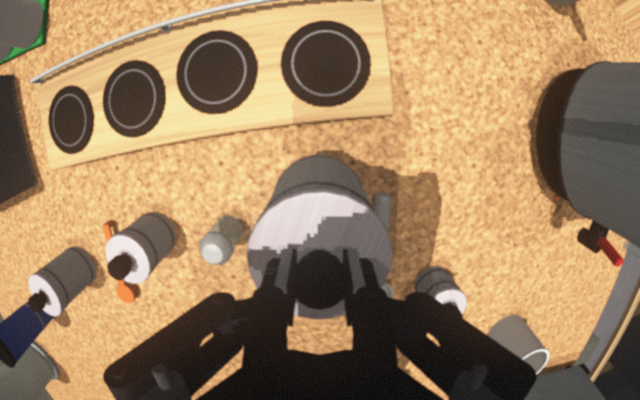

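d is held and hangs level. The mats are at (326,63), (217,72), (134,98) and (71,120). I'll fit circles to their outlines on the mat-top plane.

```bash
cat >> h.py <<'E'
def mats(s,im,thr=95):
    g=cv2.cvtColor(im,cv2.COLOR_BGR2GRAY); m=(g<thr).astype(np.uint8)
    cs,_=cv2.findContours(m,cv2.RETR_EXTERNAL,cv2.CHAIN_APPROX_NONE)
    for c in cs:
        c=c[:,0]
        if c[:,1].max()>160 or len(c)<60: continue
        P=np.array([wonz(s,u,v,.044)[:2] for u,v in c])
        (x,y),(A,B),_=cv2.fitEllipse((P*1000).astype(np.float32)); 
        if 70<A<B<105: print("mat",round(x,1),round(y,1),"axes",round(A,1),round(B,1))
def lid(s,im,X,lidz,R,thr=110):
    """report lid centre from bright blob around X"""
    p=wproj(s,[*X,lidz]).round(1); print("lid expected px",p)
E
python3 - <<'E'
from h import *
s=monitor.observe(); im=cv2.imread("pics/w2.png"); mats(s,im)
t=cv2.imread("pics/top0.png"); g=cv2.cvtColor(t,cv2.COLOR_BGR2GRAY)
cs,_=cv2.findContours((g<110).astype(np.uint8),cv2.RETR_EXTERNAL,cv2.CHAIN_APPROX_NONE)
for c in cs:
    c=c[:,0]
    if len(c)>40 and c[:,0].min()>238 and c[:,0].max()<380 and 140<c[:,1].mean()<180:
        P=np.array([onz("top",u,v,.044)[:2] for u,v in c]); print("top",cv2.fitEllipse((P*1000).astype(np.float32)))
E
```

```text
mat 617.0 201.4 axes 85.8 87.1
mat 629.1 94.1 axes 85.6 87.0
mat 647.0 -9.2 axes 85.8 86.8
mat 650.9 -121.5 axes 86.1 86.4
top ((566.0716552734375, 35.2679443359375), (9.279887199401855, 431.5168762207031), 6.175589561462402)
top ((614.698974609375, 203.54029846191406), (83.31513977050781, 83.86422729492188), 148.73121643066406)
top ((626.7369995117188, 95.6333999633789), (82.63876342773438, 84.4537353515625), 133.75579833984375)
top ((644.81982421875, -8.472450256347656), (82.92321014404297, 84.52664947509766), 11.809621810913086)
top ((649.0560913085938, -121.53895568847656), (82.68778228759766, 84.1900634765625), 83.65193939208984)
```

>>> move_arm --pt "15 -1 0 0" --pt "40 -2 0 0" --pt "65 -4 0 0" --pt "90 -5 0 0" --pt "110 -6 0 0" --pt "122 -6.5 0 0" --pt "122 -6.5 -8 0" --pt "122 -6.5 -18 0" --pt "122 -6.5 -27 0" --pt "122 -6.5 -33 0" --pt "122 -6.5 -36 0" --pt "122 -6.5 -37 0"

```text
clock: 6.45
position: [0.6503, -0.1215, 0.1903]
tool_rot: [-3.142, 0.0, 0.001]
force: [0.3, -0.1, -2.5]
grip_width: 0.0242
finger_force: 49.3
```

>>> move_arm --pt "0 0 -0.8 0" --pt "0 0 -1.4 0" --pt "0 0 -2 0" --pt "0 0 -2.5 0" --pt "0 0 -2.5 0"

```text
clock: 7.08
position: [0.6503, -0.1215, 0.1878]
tool_rot: [-3.142, 0.0, 0.001]
force: [0.3, -0.2, -4.5]
grip_width: 0.024
finger_force: 49.3
```

Not yet in contact, so I'll go a little lower.

>>> move_arm --pt "0 0 -0.5 0" --pt "0 0 -1 0" --pt "0 0 -1 0"

```text
clock: 7.45
position: [0.6505, -0.1214, 0.187]
tool_rot: [-3.142, -0.0, 0.001]
force: [-0.6, 1.2, 0.0]
grip_width: 0.0238
finger_force: 49.7
```

>>> move_arm --pt "0 0 -0.4 0" --pt "0 0 -0.4 0"

```text
clock: 7.7
position: [0.6507, -0.1213, 0.1869]
tool_rot: [-3.141, -0.001, 0.001]
force: [-0.1, 1.7, 4.7]
grip_width: 0.0238
finger_force: 50.1
```

>>> move_arm --pt "0 0 0 0" --pt "0 0 0 0" --pt "0 0 0 0" --pt "0 0 0 0" --pt "0 0 6 0" --pt "0 0 16 0" --pt "0 0 30 0" --pt "0 0 46 0" --pt "0 0 58 0" --pt "0 0 60 0" --gripper 0.5

```text
clock: 8.95
position: [0.6507, -0.1215, 0.2476]
tool_rot: [3.141, -0.002, 0.001]
force: [-0.6, 0.3, -0.9]
grip_width: 0.0428
finger_force: 0.0
```

```bash
python3 - <<'E'
from h import *
s,im=look("w3"); knob(s,im,(.65,-.1215),.168)
E
```

```text
8.95 [ 0.6507 -0.1215  0.2476] [ 3.141e+00 -2.000e-03  1.000e-03] [ 0.19  0.58 -0.14  1.49  0.09  1.08 -1.55] 0.04278052337485464
knob [317.4 232.3] [  38   41 1228] [ 0.6504 -0.1209]
```

View pics/w3.png

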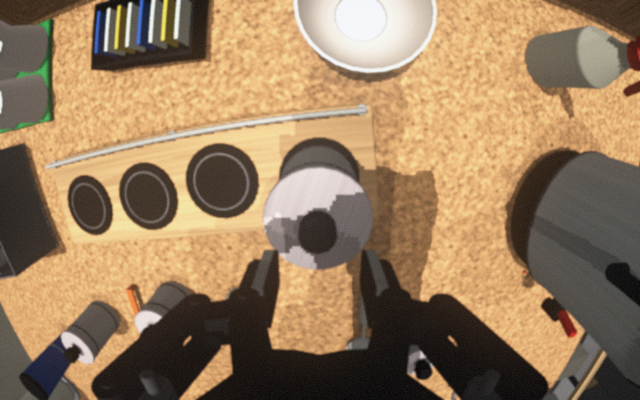

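d stands on its mat at (317,232) with its knob within 1 mm of target, and the view is clear. Next is c, with yaw turned to +0.4.

>>> move_arm --pt "-10 15 5 0.02" --pt "-35 52 10 0.06" --pt "-63 94 10 0.1" --pt "-91 136 10 0.14" --pt "-119 178 10 0.18" --pt "-147 220 10 0.22" --pt "-175 262 10 0.26" --pt "-203 304 10 0.3" --pt "-231 346 10 0.34" --pt "-255 380 10 0.38" --pt "-268 400 10 0.4" --pt "-270 402 10 0.4"

```text
clock: 10.5
position: [0.3787, 0.2817, 0.2563]
tool_rot: [-3.141, 0.0, 0.405]
force: [0.1, -0.3, 0.3]
grip_width: 0.0425
finger_force: 0.0
```

>>> move_arm --pt "0 0 -15 0" --pt "0 0 -20 0" --pt "0 0 -20 0"

```text
clock: 10.88
position: [0.3804, 0.2798, 0.2357]
tool_rot: [3.141, 0.001, 0.4]
force: [-0.1, 0.1, 0.6]
grip_width: 0.0426
finger_force: 0.0
```

```bash
python3 - <<'E'
from h import *
s,im=look("w4"); knob(s,im,(.383,.281),.104,40)
print(wproj(s,[.383,.281,.104]))
E
```

```text
10.875 [0.3804 0.2798 0.2357] [3.141e+00 1.000e-03 4.000e-01] [-0.43  0.31 -0.41  1.98  0.16  0.88 -2.09] 0.04262053397288616
knob [308.8 198.5] [ 28  32 481] [0.3827 0.2891]
[318.2613602  193.95154896]
```

View pics/w4.png

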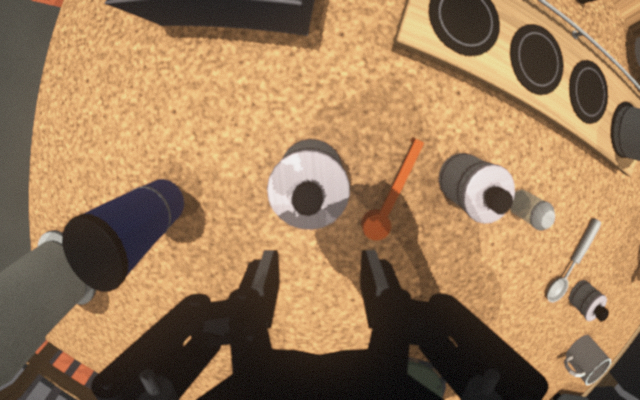

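c's lid is at (309,188) with its knob at (309,198), about 9 mm to +y.

>>> move_arm --pt "2.5 9 -10 0" --pt "2.5 9 -35 0" --pt "2.5 9 -60 0" --pt "2.5 9 -80 0" --pt "2.5 9 -97 0" --pt "2.5 9 -108 0" --pt "2.5 9 -113 0" --pt "2.5 9 -113 0"

```text
clock: 11.92
position: [0.3829, 0.2896, 0.1234]
tool_rot: [-3.142, 0.0, 0.401]
force: [-0.2, -0.8, 1.0]
grip_width: 0.0425
finger_force: 0.0
```

>>> move_arm --pt "0 0 0 0" --pt "0 0 0 0" --pt "0 0 0 0" --pt "0 0 0 0" --pt "0 0 0 0" --pt "0 0 0 0" --gripper 0

```text
clock: 12.68
position: [0.3831, 0.2901, 0.124]
tool_rot: [-3.141, -0.001, 0.401]
force: [-1.1, 2.1, 6.0]
grip_width: 0.0236
finger_force: 49.4
```

>>> move_arm --pt "0 0 3 0" --pt "0 0 13 0" --pt "0 0 33 0" --pt "0 0 58 0" --pt "0 0 83 0" --pt "0 0 108 0" --pt "2 -2 125 0" --pt "12 -14 130 -0.02" --pt "28 -32 130 -0.06" --pt "48 -55 130 -0.1" --pt "68 -77 130 -0.14" --pt "88 -100 130 -0.18"

```text
clock: 14.18
position: [0.4719, 0.1869, 0.2525]
tool_rot: [3.141, 0.001, 0.216]
force: [0.0, -0.3, -3.3]
grip_width: 0.0238
finger_force: 49.4
```

>>> move_arm --pt "20 -23 0 -0.04" --pt "40 -46 0 -0.08" --pt "60 -69 0 -0.12" --pt "80 -92 0 -0.16" --pt "100 -115 0 -0.2" --pt "120 -138 0 -0.22" --pt "138 -160 0 -0.22" --pt "155 -178 0 -0.22" --pt "167 -191 0 -0.22" --pt "173 -197 0 -0.22" --pt "175 -199 0 -0.22" --pt "175 -199 0 -0.22"

```text
clock: 15.68
position: [0.6456, -0.009, 0.2534]
tool_rot: [-3.141, 0.0, 0.001]
force: [0.0, 0.7, -2.7]
grip_width: 0.0237
finger_force: 49.4
```

>>> move_arm --pt "0 0 -10 0" --pt "0 0 -28 0" --pt "0 0 -46 0" --pt "0 0 -62 0" --pt "0 0 -73 0" --pt "0 0 -79 0" --pt "0 0 -81.5 0" --pt "0 0 -83 0" --pt "0 0 -84 0" --pt "0 0 -84.5 0" --pt "0 0 -85 0" --pt "0 0 -85 0"

```text
clock: 17.18
position: [0.6458, -0.0095, 0.1684]
tool_rot: [-3.142, -0.0, 0.001]
force: [0.6, -0.9, -2.8]
grip_width: 0.0242
finger_force: 49.4
```

>>> move_arm --pt "0 0 -0.5 0" --pt "0 0 -1 0" --pt "0 0 -1 0"

```text
clock: 17.55
position: [0.6462, -0.0092, 0.168]
tool_rot: [-3.141, -0.001, 0.001]
force: [-1.0, 1.4, 5.4]
grip_width: 0.024
finger_force: 50.1
```

>>> move_arm --pt "0 0 0 0" --pt "0 0 0 0" --pt "0 0 0 0" --pt "0 0 0 0" --pt "0 0 6 0" --pt "0 0 18 0" --pt "0 0 35 0" --pt "0 0 55 0" --pt "0 0 72 0" --pt "0 0 80 0" --gripper 0.5

```text
clock: 18.8
position: [0.6462, -0.0095, 0.249]
tool_rot: [-3.142, -0.002, 0.001]
force: [-0.9, -1.2, -0.4]
grip_width: 0.0425
finger_force: 0.0
```

```bash
python3 - <<'E'
from h import *
s,im=look("w5"); knob(s,im,(.646,-.009),.148); knob(s,im,(.65,-.1215),.168); knob(s,im,(.449,.107),.084)
print(wproj(s,[.449,.105,.106]))
E
```

```text
18.8 [ 0.6462 -0.0095  0.249 ] [-3.142e+00 -2.000e-03  1.000e-03] [ 0.04  0.56 -0.18  1.53  0.11  1.06 -1.74] 0.042503614655645124
knob [317.1 220.2] [ 33  37 990] [ 0.6459 -0.0085]
knob [468.2 223.1] [ 35  36 873] [ 0.6508 -0.1156]
knob [225.7 341.6] [  60   60 3012] [0.4579 0.1046]
[226.60690128 346.54011704]
```

c is in place within 1 mm. Moving over b.

>>> move_arm --pt "-10 6 0 0" --pt "-35 21 0 0" --pt "-62 37 0 0" --pt "-90 53 0 0" --pt "-118 70 0 0" --pt "-145 86 -5 0" --pt "-170 101 -15 0" --pt "-187 111 -22 0" --pt "-195 116 -25 0" --pt "-197 117 -25 0" --pt "-197 117 -25 0"

```text
clock: 20.23
position: [0.4492, 0.1073, 0.2225]
tool_rot: [-3.142, -0.0, 0.0]
force: [0.1, -0.1, 0.4]
grip_width: 0.0427
finger_force: 0.0
```

```bash
python3 - <<'E'
from h import *
s,im=look("w6"); knob(s,im,(.449,.107),.084,35)
E
```

```text
20.225 [0.4492 0.1073 0.2225] [-3.142 -0.     0.   ] [-0.15  0.3  -0.26  2.03  0.1   0.82 -2.04] 0.04270163605531196
knob [315.2 202.7] [ 29  32 702] [0.4495 0.1102]
```

View pics/w6.png

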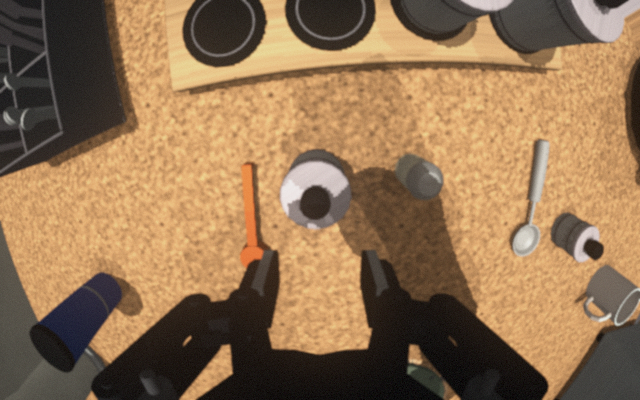

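b's lid is at (315,190) with its knob at (315,203). The shaker at (425,178) is clear of the fingers.

>>> move_arm --pt "0.5 3 -10 0" --pt "0.5 3 -35 0" --pt "0.5 3 -60 0" --pt "0.5 3 -82 0" --pt "0.5 3 -100 0" --pt "0.5 3 -113 0" --pt "0.5 3 -119 0" --pt "0.5 3 -119.5 0"

```text
clock: 21.28
position: [0.4493, 0.1106, 0.1027]
tool_rot: [3.142, 0.0, 0.001]
force: [-0.6, 1.0, 0.1]
grip_width: 0.0427
finger_force: 0.0
```

>>> move_arm --pt "0 0 0 0" --pt "0 0 0 0" --pt "0 0 0 0" --pt "0 0 0 0" --pt "0 0 0 0" --pt "0 0 0 0" --gripper 0

```text
clock: 22.02
position: [0.4497, 0.1108, 0.1034]
tool_rot: [-3.141, -0.001, 0.001]
force: [-1.1, 1.4, 6.3]
grip_width: 0.0244
finger_force: 49.5
```

>>> move_arm --pt "0 0 3 0" --pt "0 0 13 0" --pt "0 0 33 0" --pt "2 0 55 0" --pt "12 0 75 0" --pt "30 -3 88 0" --pt "55 -5 90 0" --pt "82 -8 90 0" --pt "110 -10 90 0" --pt "138 -12 90 0" --pt "160 -14 90 0" --pt "173 -16 90 0"

```text
clock: 23.52
position: [0.6229, 0.0942, 0.1932]
tool_rot: [-3.142, 0.0, 0.0]
force: [-1.6, 0.4, -2.3]
grip_width: 0.0241
finger_force: 49.3
```

>>> move_arm --pt "5 0 -2 0" --pt "5 0 -12 0" --pt "5 0 -24 0" --pt "5 0 -34 0" --pt "5 0 -40 0" --pt "5 0 -43 0" --pt "5 0 -44.5 0" --pt "5 0 -45.2 0" --pt "5 0 -45.8 0" --pt "5 0 -46.3 0" --pt "5 0 -46.3 0"

```text
clock: 24.9
position: [0.6277, 0.0948, 0.1475]
tool_rot: [-3.141, -0.001, 0.001]
force: [-1.9, 1.1, 7.1]
grip_width: 0.0237
finger_force: 50.3
```

Contact. Releasing, rising and checking.

>>> move_arm --pt "0 0 0 0" --pt "0 0 0 0" --pt "0 0 0 0" --pt "0 0 0 0" --pt "0 0 6 0" --pt "0 0 20 0" --pt "0 0 40 0" --pt "0 0 62 0" --pt "0 0 82 0" --pt "0 0 95 0" --pt "0 0 100 0" --pt "0 0 100 0" --gripper 0.5

```text
clock: 26.4
position: [0.6273, 0.0945, 0.2466]
tool_rot: [3.142, -0.0, 0.001]
force: [-0.1, -0.5, 0.3]
grip_width: 0.0424
finger_force: 0.0
```

```bash
python3 - <<'E'
from h import *
s,im=look("w7"); knob(s,im,(.628,.095),.128); knob(s,im,(.646,-.009),.148)
E
```

```text
26.4 [0.6273 0.0945 0.2466] [ 3.142e+00 -0.000e+00  1.000e-03] [-0.1   0.54 -0.22  1.56  0.13  1.05 -1.92] 0.04244106465564346
knob [320.3 211.2] [ 30  34 568] [0.6274 0.0931]
knob [451.6 196.7] [ 32  35 790] [ 0.6459 -0.0035]
```

>>> move_arm --pt "-12 -10 0 0" --pt "-40 -40 0 0" --pt "-66 -78 0 0" --pt "-92 -120 0 0" --pt "-118 -162 0 0" --pt "-144 -204 0 0" --pt "-170 -246 0 0" --pt "-196 -288 0 0" --pt "-220 -322 -10 0" --pt "-240 -350 -25 0" --pt "-250 -365 -35 0" --pt "-252 -368 -38 0"

```text
clock: 27.95
position: [0.3736, -0.274, 0.208]
tool_rot: [-3.141, 0.001, -0.002]
force: [0.5, -0.6, -0.5]
grip_width: 0.0427
finger_force: 0.0
```

>>> move_arm --pt "0 0 0 0" --pt "0 0 0 0"

```text
clock: 28.2
position: [0.3758, -0.2728, 0.2089]
tool_rot: [3.142, -0.0, 0.002]
force: [-0.4, -0.1, -0.5]
grip_width: 0.0422
finger_force: 0.0
```

```bash
python3 - <<'E'
from h import *
s,im=look("w8"); knob(s,im,(.3755,-.273),.064,35)
E
```

```text
28.2 [ 0.3758 -0.2728  0.2089] [ 3.142e+00 -0.000e+00  2.000e-03] [ 0.59  0.32 -0.11  2.04  0.05  0.78 -1.12] 0.042163922010762946
knob [321.9 203. ] [ 29  32 712] [ 0.3738 -0.2757]
```

View pics/w8.png

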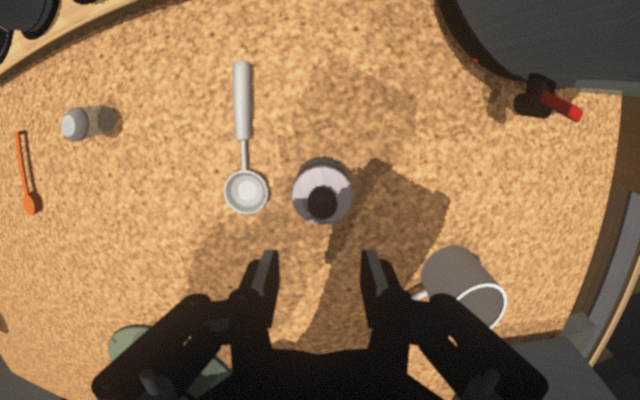

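a's lid is at (321,193) with its knob at (322,203). A mug stands nearby at (465,285), so I'll check the clearance.

```bash
python3 - <<'E'
from h import *
s=monitor.observe()
for u,v in((460,300),(507,298),(485,287),(470,318)):print("rim",wonz(s,u,v,.09).round(3))
for u,v in((425,265),(412,296),(445,248)):print("near",wonz(s,u,v,.03).round(3),wonz(s,u,v,.06).round(3))
E
```

```text
rim [ 0.267 -0.423  0.09 ]
rim [ 0.262 -0.487  0.09 ]
rim [ 0.281 -0.451  0.09 ]
rim [ 0.239 -0.443  0.09 ]
near [ 0.278 -0.399  0.03 ] [ 0.295 -0.387  0.06 ]
near [ 0.233 -0.389  0.03 ] [ 0.255 -0.378  0.06 ]
near [ 0.3   -0.422  0.03 ] [ 0.315 -0.407  0.06 ]
```

>>> move_arm --pt "-2 -3 -10 0" --pt "-2 -3 -35 0" --pt "-2 -3 -62 0" --pt "-2 -3 -86 0" --pt "-2 -3 -106 0" --pt "-2 -3 -119 0" --pt "-2 -3 -125 0" --pt "-2 -3 -126 0"

```text
clock: 29.25
position: [0.3734, -0.2765, 0.0825]
tool_rot: [-3.142, 0.0, 0.001]
force: [0.4, -0.4, 0.1]
grip_width: 0.0428
finger_force: 0.0
```

>>> move_arm --pt "0 0 0 0" --pt "0 0 0 0" --pt "0 0 0 0" --pt "0 0 0 0" --pt "0 0 0 0" --pt "0 0 0 0" --gripper 0

```text
clock: 30.0
position: [0.3737, -0.2765, 0.0832]
tool_rot: [3.141, -0.001, 0.001]
force: [0.0, 1.5, 7.2]
grip_width: 0.0234
finger_force: 49.2
```

>>> move_arm --pt "0 0 3 0" --pt "0 0 13 0" --pt "0 0 35 0" --pt "0 0 65 0" --pt "0 0 95 0" --pt "0 0 125 0" --pt "2 4 150 0" --pt "10 20 165 0" --pt "22 44 170 0" --pt "36 71 170 0" --pt "50 99 170 0" --pt "64 126 170 0"

```text
clock: 31.5
position: [0.4375, -0.1496, 0.2533]
tool_rot: [3.141, -0.0, 0.001]
force: [0.5, 0.2, -2.5]
grip_width: 0.0233
finger_force: 49.3
```

>>> move_arm --pt "15 30 0 0" --pt "31 61 0 0" --pt "47 93 0 0" --pt "63 125 0 0" --pt "79 157 0 0" --pt "95 189 0 0" --pt "111 220 0 0" --pt "127 251 0 0" --pt "142 280 0 0" --pt "155 306 0 0" --pt "165 326 0 0" --pt "172 340 0 0"

```text
clock: 33.0
position: [0.6094, 0.1903, 0.253]
tool_rot: [3.142, 0.0, 0.001]
force: [-0.7, -0.3, -2.0]
grip_width: 0.0241
finger_force: 49.3
```

>>> move_arm --pt "4 8 0 0" --pt "7 13 -3 0" --pt "7 13 -20 0" --pt "7 13 -42 0" --pt "7 13 -64 0" --pt "7 13 -85 0" --pt "7 13 -102 0" --pt "7 13 -114 0" --pt "7 13 -120 0" --pt "7 13 -122 0" --pt "7 13 -123 0" --pt "7 13 -123 0"

```text
clock: 34.5
position: [0.6165, 0.2026, 0.13]
tool_rot: [-3.141, -0.001, 0.001]
force: [-0.3, 0.5, -2.5]
grip_width: 0.0239
finger_force: 49.3
```

>>> move_arm --pt "0 0 -1 0" --pt "0 0 -1.8 0" --pt "0 0 -2.4 0" --pt "0 0 -2.9 0" --pt "0 0 -3.2 0" --pt "0 0 -3.2 0"

```text
clock: 35.25
position: [0.6167, 0.2029, 0.1271]
tool_rot: [-3.141, -0.001, 0.001]
force: [-1.3, 0.6, 7.6]
grip_width: 0.0242
finger_force: 50.2
```

Contact. Release, rise and back off towards the robot.

>>> move_arm --pt "0 0 0 0" --pt "0 0 0 0" --pt "0 0 0 0" --pt "0 0 0 0" --pt "0 0 6 0" --pt "0 0 20 0" --pt "0 0 42 0" --pt "0 0 66 0" --pt "0 0 90 0" --pt "0 0 110 0" --pt "0 0 120 0" --pt "0 0 120 0" --gripper 0.5

```text
clock: 36.75
position: [0.6165, 0.2026, 0.2471]
tool_rot: [-3.141, -0.001, 0.001]
force: [0.6, 0.1, 0.3]
grip_width: 0.0423
finger_force: 0.0
```

```bash
python3 - <<'E'
from h import *
s,im=look("w9"); knob(s,im,(.6165,.2025),.108); knob(s,im,(.628,.095),.128)
E
```

```text
36.75 [0.6165 0.2026 0.2471] [-3.141e+00 -1.000e-03  1.000e-03] [-0.23  0.57 -0.27  1.52  0.17  1.07 -2.11] 0.04228186132120243
knob [446.4 198.3] [ 30  31 634] [0.6273 0.0994]
```

>>> move_arm --pt "-15 0 0 0" --pt "-40 0 0 0" --pt "-70 0 0 0" --pt "-100 0 0 0" --pt "-125 0 0 0" --pt "-145 0 0 0" --pt "-150 0 0 0" --pt "-150 0 0 0"

```text
clock: 37.8
position: [0.4666, 0.2025, 0.2462]
tool_rot: [3.141, 0.0, 0.001]
force: [0.3, 0.4, -0.4]
grip_width: 0.0424
finger_force: 0.0
```

```bash
python3 - <<'E'
from h import *
s,im=look("w10"); a=grab_frame("side");t=grab_frame("top")
cv2.imwrite("pics/fin.png",np.vstack([cv2.resize(t[125:265,200:430],None,fx=2,fy=2),cv2.resize(a[150:300,220:450],None,fx=2,fy=2)]))
E
```

```text
37.8 [0.4666 0.2025 0.2462] [3.141e+00 0.000e+00 1.000e-03] [-0.28  0.35 -0.32  1.89  0.13  0.92 -2.23] 0.04243819738254373
```

View pics/fin.png

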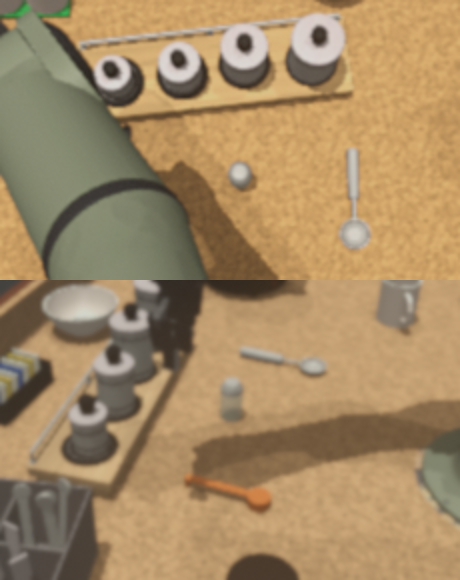

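All four canisters are upright in descending order from the urn end. A last check that a is centred, using the saved wrist picture, before handing in.

```bash
python3 - <<'E'
from h import *
s=monitor.observe(); im=cv2.imread("pics/w10.png")
knob(s,im,(.6165,.2025),.108,28,50)
s2=dict(s); s2["position"]=np.array([.6165,.2026,.2471]); im9=cv2.imread("pics/w9.png"); print(wproj(s2,[.6165,.2025,.13])); knob(s2,im9,(.6165,.2025),.108,40,75)
E
```

```text
[318.68823678 202.84333964]
knob [349.1 174.9] [ 23  36 358] [0.6405 0.1777]
knob [318.2 202.6] [ 29  32 710] [0.6167 0.2029]
```

View pics/w10.png

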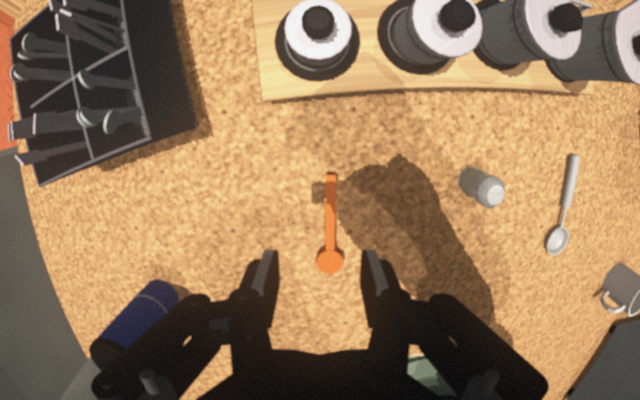

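a sits centred on its mat at (318,38), with its knob at (0.6167, 0.2029), under 1 mm from target. The others are upright and nothing touches them.

```bash
python3 -c "
from workcell import bot
print(bot.job_done())"
```

```text
the job is handed in; nothing more can be done
None
```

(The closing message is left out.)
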